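# Check a connecting rod under the bars of a height gauge

### The arm

A 6-joint arm with a two-finger parallel gripper is mounted at the origin on the work surface; the furniture and walls round the work are solid. World frame = base frame: x ahead of the robot, y to its left, z up, the work surface at z = 0. Lengths are in m, angles in rad, forces in N, time in s.
With the tool pointing down it reaches from about 0.425 to 0.925 m from the base axis. Payload 12.5 kg.
Tool frame: the origin (TCP) lies between the finger pads; the fingertips stand 8 mm ahead of it and the grasp point (between the pads) lies 11 mm behind it (manip.tcp_to_tips is the distance from the TCP to the fingertips, in m); z points along the fingers, y is the line along which they close (so a half turn about z gives the same grasp; the last joint's range is limited). The gripper opens to 85 mm and grips with 20 to 120 N. Pads are 22 mm wide; open, the fingers measure 114 mm over their backs; the gripper's body (76 mm by 85 mm) begins 54 mm behind the grasp point. The pads swing forward as they close: fully open they stand 13 mm farther back than shut.
Start: joints at [-1.38, 0.491, 1.559, -0, 1.092, -0.106], TCP at [0.183, -0.598, 0.239] pointing down, gripper open.
Joint ranges: [-3.1, 3.1], [-0.84, 2.19], [0.05, 2.79], [-1.13, 4.28], [0.06, 2.93], [-2.69, 2.69]. Speed limits (rad/s): [2.22, 2.22, 2.79, 3.14, 3.14, 3.14].

### API

Orientations are given as a unit quaternion [x, y, z, w].
In Python, from station import manip gives the robot as it stands.
- The arm moves only by the tool apply_moves, never from a script. Its argument "commands" is a list of rows, each a list of 4 numbers: the shift along the tool's x, y, z in mm, then the turn about the tool's z in rad. In form: [[tx, ty, tz, yaw], ...]. A call has 1 to 5 rows; each row is the pose to reach, as a shift and turn from the pose commanded when the call began, along the tool's axes at that moment; what a row does not reach only later rows make up. A row lasts 1/8 s, in which the tool goes at most 62.5 mm and 10.7 degrees, less where a joint would pass 70% of its speed; a pose out of reach is approached as far as the arm can. A call with a gripper value outside its range is refused whole. "jaw" is the opening, from 0 (shut) to 1 (fully open), set as the call begins (left out, the last holds). The fingers move at their own pace and stop on an object; "newtons" is the grip in N (left out, the last holds). Time passes only in rows, so rows that repeat a pose let the fingers close. It gives the time, the measured TCP pose, the force, the opening and the grip force at its end, in the units of the state.
- manip.get_state(): the state, without advancing time (a new reading comes with each control period).
- manip.capture(name): name is "scene" or "top"; returns (picture, depth): 480x640x3 uint8, red, green, blue; 480x640 float32, m along the optical axis (not along the pixel's ray), 0 where there is no reading.
- manip.get_calibration(name): a dict with "fx", "fy", "cx", "cy" (pixels), "cam_to_world" (4x4, takes a point from camera to world coordinates). Camera axes: x right, y down, z forward; pixel columns grow to the right and rows downward; lengths in m; the calibration is good to about 2 mm. A picture is of the moment at which its call begins. get_calibration takes no time and is no camera call.
- manip.finish_job(): hands the job in; it is judged then, once.
Trained networks look in the newest picture that a camera, given by its name, has taken for a name from the list of things; names that differ only in an ending like _2 or _b are one class to them, and where a whole thing is asked for, a point or a joint stands for the part that bears it (a point fixed in the world has none). Each returns a list of dicts, best first, with "conf" (0 to 1); they miss things now and then, are a little off and sometimes report something else, mostly with a low value. They report only what shows in the picture. A call takes as long as a camera call.
- manip.outline_of(thing, camera): "mask" (480x640 bool, what is visible of it) and "point" ([row, column] in pixels, amid what is visible of it).
- manip.mark_of(thing, camera): "point" ([row, column] in pixels: a listed point, or the origin of a listed thing).
The state is a dict: "t": time; "q": joint angles; "dq": joint speeds; "effort": joint torques, N m; "ee_pos": TCP position; "orientation": TCP orientation; "contact_force": force on the tool from outside, world axes, zero at the start; "moment": the same for the moment, N m; "grip_width": finger opening in m; "grasp_force": force on a finger pad.
Only numpy, scipy, OpenCV 4.12 (cv2) and the standard library are available. Lean on these libraries where they do the work, as an engineer would, in place of code of your own. Each camera call takes 0.05 s, during which the arm holds its last target. There are 200 camera calls.

### The job

Check the connecting rod in the two-lane height gauge: lay it flat on the bed with its big end towards the bars and slide it gently under a bar, staying flat; if that bar stops it do not force it, but draw it back and use the other lane. Push it fully home, press it lightly against the end stop for a moment, and leave it lying there straight in its lane, without disturbing the other parts on the bench.

Things in the scene. Friction and masses are not known exactly. Their poses are not given: they have to be found in the camera images.
- conrod: Loose bare-metal connecting rod, 52 x 156 x 18 mm, 0.1 to 0.2 kg, lying flat. Origin: mid-length, on its underside; +y runs along the rod to the big end, z up. Big eye 52 mm across, 18 mm thick, centred at y = +52 mm; small eye 30 mm across, 18 mm thick, at y = -63 mm; between them (y = -50 to +26 mm) a straight shank 24 mm wide, 3 to 15 mm above the underside, good to grip.
- rod_nose (a point): The tip of the rod's big end: point at y = +78 mm of the rod, x = 0, level with its underside.
- gauge: Fixed steel two-lane height gauge; parts go in along its +x, away from the robot. Origin on the bench. Bed: x -145 to +108, y -85 to +85 mm, top at z = 8 mm. Lane centres y = +35 (left), -35 mm (right). Bed flat and open up to x = 15 mm; beyond it the lanes are 60 mm wide between 10 mm high rails. Posts beside the lanes at x = 19 to 47 mm, tops 72 mm above the bench.
- bar_left: Bridge bar over the left lane: grey holder 28 to 58 mm above the bed, and below it a steel blade across the lane, gauge x = 26 to 40 mm; frame as the gauge's. Blade undersides are clamped 12.5 to 26.5 mm above the bed, new each time and not given; left and right average 19.5 mm, so at least one lane clears the 18 mm rod by 1.5 mm or more. Over 25 N of rod on bar is forcing it.
- bar_right: The same over the right lane; whether either bar lets the rod through is found by feel.
- stop: End stop behind both bars, frame as the gauge's: a steel strip across both lanes, from 10 to 25 mm above the bed, on a fixed dark block. The face that the rod meets is screwed to a new place each time, somewhere between gauge x = 68 and 82 mm, not given: the rod is home when it is felt there. A push of 3 to 10 N is plenty; it should never be pressed with more than 25 N.
- drill_chuck: Bystander: loose steel drill chuck, 46 mm across, 68 mm high, upright; origin under its centre.
- v_block: Bystander: loose steel vee block, 60 x 50 x 40 mm; origin under its centre.

How it is judged:
By the outcome, as a careful person would: the job done as asked, in the order asked, and still so for the second after the job is handed in, with the robot touching nothing.
It also fails if it takes over 72 s, if anything falls off the work surface, if the arm or the gripper's body presses on something with over 40 N, if the wrist force passes 120 N, or if a joint passes its speed limit or range.

## Working session

There is one attempt and no reset: what is moved stays moved. The work goes in short steps, Python scripts to look and compute and a tool call to move; the robot and the scene stay as the last step left them, time stands still between calls to the robot, and variables do not carry over. Pictures are saved under pics/ and viewed, at most 10 in all, crops included, and the job is handed in when it is done.

Besides the shell and the picture viewer there is one more tool, called after ">>>" in YAML: its name, and indented under it one key for each argument. apply_moves: Moves the arm, as the interface text tells. Its arguments: {"type":"object","properties":{"commands":{"type":"array","items":{"type":"array","items":{"type":"number"}}},"jaw":{"type":"number"},"newtons":{"type":"number"}},"required":["commands"]}

```bash
mkdir -p pics; ls
cat > h.py <<'E'
import numpy as np, cv2
from station import manip
def pts(cam,depth):
    c=manip.get_calibration(cam); T=np.array(c["cam_to_world"])
    v,u=np.mgrid[0:480,0:640]
    P=np.stack([(u-c["cx"])/c["fx"]*depth,(v-c["cy"])/c["fy"]*depth,depth],-1)
    W=P@T[:3,:3].T+T[:3,3]; W[depth==0]=np.nan
    return W
E
python3 - <<'E'
from h import *
for cam in ["scene","top"]:
    im,d=manip.capture(cam); cv2.imwrite(f"pics/{cam}1.png",im[:,:,::-1]); np.save(f"{cam}_d.npy",d)
    W=pts(cam,d)
    print(cam,np.array(manip.get_calibration(cam)["cam_to_world"])[:3,3])
    for n in ["conrod","gauge","bar_left","bar_right","stop","drill_chuck","v_block"]:
        r=manip.outline_of(n,cam)
        for o in r[:2]:
            w=W[o["mask"]]; w=w[~np.isnan(w[:,0])]
            if len(w)==0: continue
            print(n,round(o["conf"],2),o["point"],np.round(np.median(w,0),3),np.round(np.percentile(w,2,0),3),np.round(np.percentile(w,98,0),3))
    for n in ["conrod","rod_nose","gauge"]:
        for o in manip.mark_of(n,cam)[:2]:
            p=np.array(o["point"]).astype(int); print(" mark",n,round(o["conf"],2),o["point"],np.round(W[p[0],p[1]],3))
s=manip.get_state(); print(s)
E
```

```text
pics
scene [-0.11495203  0.57940419  0.61073052]
conrod 0.6 [220.2, 365.9] [ 0.497 -0.228  0.013] [ 0.236 -0.263 -0.001] [0.516 0.09  0.257]
gauge 0.68 [286.3, 260.5] [0.498 0.076 0.009] [ 0.37  -0.026  0.003] [0.613 0.157 0.068]
bar_left 0.71 [265.8, 228.7] [0.533 0.104 0.063] [0.524 0.079 0.039] [0.552 0.128 0.068]
bar_left 0.29 [218.0, 367.6] [ 0.497 -0.228  0.013] [ 0.471 -0.263  0.   ] [ 0.515 -0.214  0.02 ]
bar_right 0.78 [245.6, 255.5] [0.547 0.035 0.058] [0.537 0.007 0.023] [0.569 0.062 0.068]
stop 0.85 [263.6, 199.1] [0.604 0.111 0.031] [0.573 0.014 0.015] [0.626 0.159 0.034]
drill_chuck 0.82 [186.2, 368.3] [ 0.54  -0.306  0.042] [ 0.528 -0.326  0.007] [ 0.563 -0.296  0.068]
v_block 0.75 [370.5, 254.8] [0.338 0.222 0.029] [0.311 0.19  0.002] [0.375 0.25  0.041]
 mark rod_nose 0.7 [218.7, 359.0] [ 0.507 -0.224  0.016]
 mark gauge 0.59 [281.8, 254.3] [0.518 0.064 0.008]
top [ 0.38528628 -0.05497456  1.22050554]
conrod 0.82 [229.1, 404.0] [ 0.454 -0.257  0.015] [ 0.378 -0.291  0.002] [ 0.514 -0.215  0.021]
gauge 0.81 [208.2, 261.6] [0.497 0.064 0.009] [ 0.375 -0.023  0.003] [0.
[... 707 characters left out ...]
7 0.072 0.008]
{'t': 1.1, 'q': array([-1.37959591e+00,  4.90917504e-01,  1.55885695e+00,  7.64684658e-06,
        1.09169124e+00, -1.05618008e-01]), 'dq': array([-0.0006589 ,  0.00010005, -0.00019911, -0.00050335, -0.00134778,
       -0.00093022]), 'effort': array([ 5.93370669e-05, -6.18283081e+01, -2.61839801e+01, -1.30286835e-04,
        3.73365983e-04, -1.83366602e-07]), 'ee_pos': array([ 0.18281948, -0.59770414,  0.23933091]), 'orientation': array([9.89007809e-01, 1.47863279e-01, 6.10546233e-06, 6.32758971e-05]), 'contact_force': array([-0.50733754,  0.19470122, -0.1421629 ]), 'moment': array([-0.01990995,  0.01755668, -0.03065113]), 'grasp_force': 0.0, 'grip_width': 0.08521140059996236}
```

Run:
```python
from h import *
im=cv2.imread("pics/scene1.png"); cv2.imwrite("pics/sc_crop.png",cv2.resize(im[200:340,160:360],(800,560),interpolation=cv2.INTER_CUBIC))
im=cv2.imread("pics/top1.png"); cv2.imwrite("pics/top_crop.png",cv2.resize(im[110:330,150:470],(800,550),interpolation=cv2.INTER_CUBIC))
d=np.load("top_d.npy");W=pts("top",d)
# bed rectangle: z 4..12 in region
m=(W[...,2]>.004)&(W[...,2]<.085)&(W[...,0]>.33)&(W[...,0]<.67)&(W[...,1]>-.06)&(W[...,1]<.18)
n,l,st,c=cv2.connectedComponentsWithStats(m.astype(np.uint8)); k=1+np.argmax(st[1:,4])
P=W[l==k][:,:2].astype(np.float32); r=cv2.minAreaRect(P*1000); print("gauge rect",r)
for n in ["conrod"]:
    o=manip.outline_of(n,"top")[0]; w=W[o["mask"]]; w=w[w[:,2]>.008]; w=w[w[:,2]<.03]
    print(cv2.minAreaRect((w[:,:2]*1000).astype(np.float32)))
    mu=w[:,:2].mean(0);U,S,V=np.linalg.svd(w[:,:2]-mu,full_matrices=False);print(mu,V[0],np.percentile((w[:,:2]-mu)@V[0],[1,99]))
```

```text
gauge rect ((506.85888671875, 66.86360931396484), (278.58966064453125, 173.84194946289062), 10.624045372009277)
((445.68695068359375, -258.3650817871094), (152.21986389160156, 50.561058044433594), 25.093473434448242)
[ 0.45050052 -0.25470593] [-0.92198143 -0.38723409] [-0.06867245  0.07951528]
```

View pics/sc_crop.png

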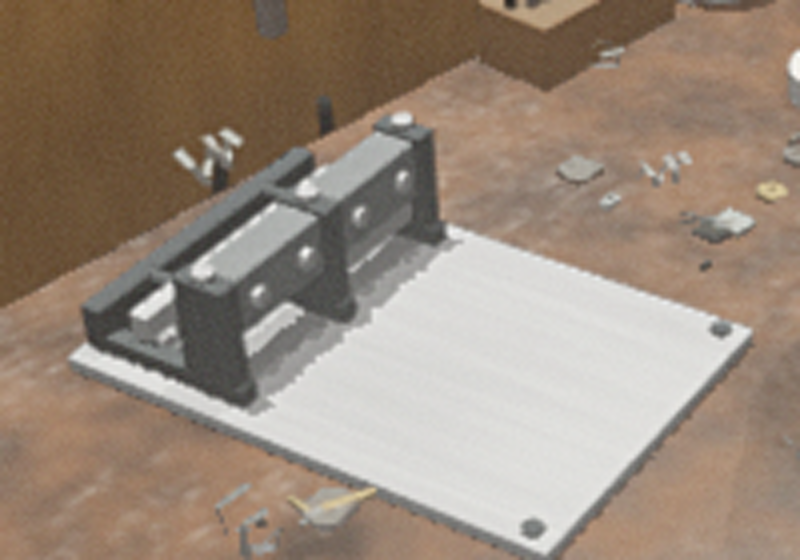

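View pics/top_crop.png

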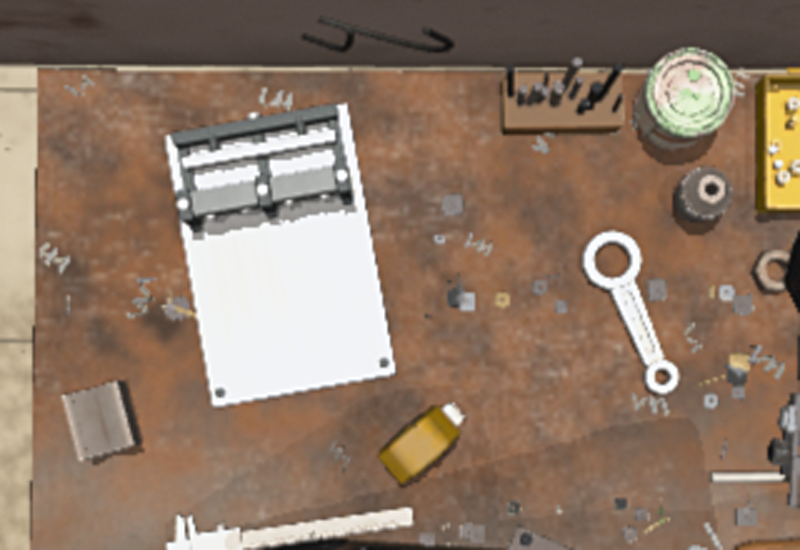

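Run:
```python
from h import *
# bed fit from colour, projected at z=8mm
for cam in ["top","scene"]:
    im=cv2.imread(f"pics/{cam}1.png"); d=np.load(f"{cam}_d.npy"); W=pts(cam,d)
    c=manip.get_calibration(cam);T=np.array(c["cam_to_world"])
    g=im.min(2)
    yaw=np.radians(10.62);o=np.array([.5144,.0683])
    R=np.array([[np.cos(yaw),np.sin(yaw)],[-np.sin(yaw),np.cos(yaw)]])
    G=(W[...,:2]-o)@R.T
    v,u=np.mgrid[0:480,0:640]
    ray=np.stack([(u-c["cx"])/c["fx"],(v-c["cy"])/c["fy"],np.ones_like(u,float)],-1)@T[:3,:3].T
    B=T[:3,3]+ray*((.008-T[2,3])/ray[...,2])[...,None]
    GB=(B[...,:2]-o)@R.T
    m=(g>170)&(GB[...,0]>-.17)&(GB[...,0]<.01)&(abs(GB[...,1])<.1)
    n,l,st,_=cv2.connectedComponentsWithStats(m.astype(np.uint8)); k=1+np.argmax(st[1:,4]); p=GB[l==k]*1000
    # edges
    for s in (1,-1):
        xs=[];ys=[]
        for x in range(-135,0,5):
            q=p[(abs(p[:,0]-x)<2.5)]; xs.append(x); ys.append(s*(s*q[:,1]).max())
        print(cam,"side",s,np.round(np.polyfit(xs,ys,1),4))
    xs=[];ys=[]
    for y in range(-75,76,5):
        q=p[(abs(p[:,1]-y)<2.5)]; xs.append(y); ys.append(q[:,0].min())
    print(cam,"near",np.round(np.polyfit(xs,ys,1),4))
    if cam=="scene":
        for y in list(range(15,58,6))+list(range(-56,-12,6)):
            mm=(abs(G[...,1]*1000-y)<2)&(G[...,0]>.0)&(G[...,0]<.075)
            q=np.c_[G[mm][:,0]*1000,(W[mm][:,2]-.008)*1000,g[mm]]; q=q[np.argsort(-q[:,1])]
            print(y,[tuple(a) for a in np.round(q[(q[:,1]<34)&(q[:,1]>-3)]).astype(int)[:14]])
```

```text
top side 1 [-8.00000e-04  8.44077e+01]
top side -1 [ 3.80000e-03 -8.28187e+01]
top near [-2.800000e-03 -1.438961e+02]
scene side 1 [-1.10000e-03  8.16156e+01]
scene side -1 [-1.46000e-02 -8.74981e+01]
scene near [-3.50000e-03 -1.43758e+02]
15 [(np.int64(23), np.int64(33), np.int64(87)), (np.int64(25), np.int64(33), np.int64(86)), (np.int64(23), np.int64(31), np.int64(87)), (np.int64(24), np.int64(30), np.int64(89)), (np.int64(22), np.int64(30), np.int64(81)), (np.int64(22), np.int64(3), np.int64(130)), (np.int64(8), np.int64(2), np.int64(181)), (np.int64(7), np.int64(2), np.int64(217)), (np.int64(22), np.int64(1), np.int64(129)), (np.int64(1), np.int64(1), np.int64(216)), (np.int64(6), np.int64(1), np.int64(220)), (np.int64(36), np.int64(1), np.int64(119)), (np.int64(47), np.int64(1), np.int64(211)), (np.int64(39), np.int64(1), np.int64(177))]
21 [(np.int64(22), np.int64(34), np.int64(91)), (np.int64(23), np.int64(32), np.int64(91)), (np.int64(23), np.int64(31), np.int64(88)), (np.int64(23), np.int64(31), np.int64(89)), (np.int64(38), np.int64(4), np.int64(183)), (np.int64(48), np.in
[... 8426 characters left out ...]
4(12), np.int64(1), np.int64(154)), (np.int64(4), np.int64(1), np.int64(216))]
-14 [(np.int64(23), np.int64(33), np.int64(89)), (np.int64(24), np.int64(32), np.int64(87)), (np.int64(23), np.int64(30), np.int64(103)), (np.int64(1), np.int64(2), np.int64(214)), (np.int64(18), np.int64(1), np.int64(157)), (np.int64(20), np.int64(0), np.int64(124)), (np.int64(5), np.int64(0), np.int64(216)), (np.int64(1), np.int64(0), np.int64(216)), (np.int64(18), np.int64(0), np.int64(155)), (np.int64(10), np.int64(-1), np.int64(222)), (np.int64(3), np.int64(-1), np.int64(216)), (np.int64(15), np.int64(-1), np.int64(174)), (np.int64(8), np.int64(-1), np.int64(218)), (np.int64(13), np.int64(-1), np.int64(220))]
```

Run:
```python
from h import *
print(manip.tcp_to_tips)
cam="top"; c=manip.get_calibration(cam);T=np.array(c["cam_to_world"])
im=cv2.imread("pics/top1.png")
def proj(u,v,z):
    r=T[:3,:3]@np.array([(u-c["cx"])/c["fx"],(v-c["cy"])/c["fy"],1]); return T[:3,3]+r*(z-T[2,3])/r[2]
o=manip.outline_of("conrod",cam)
if not o: manip.capture(cam); o=manip.outline_of("conrod",cam)
m=o[0]["mask"]; cs,_=cv2.findContours(m.astype(np.uint8),cv2.RETR_EXTERNAL,cv2.CHAIN_APPROX_NONE)
ct=max(cs,key=cv2.contourArea)[:,0].astype(float)
P=np.array([proj(u,v,.018)[:2] for u,v in ct])*1000
from scipy.optimize import least_squares
def sd(p):
    x,y,th=p; d=np.array([np.cos(th),np.sin(th)]); q=P-[x,y]; a=q@d; b=q@[-d[1],d[0]]
    s1=np.hypot(a-52,b)-26; s2=np.hypot(a+63,b)-15
    s3=np.maximum(np.abs(b)-12,np.abs(a+12)-38)
    return np.minimum(np.minimum(s1,s2),s3)
r=least_squares(sd,[448,-259,.4],loss="soft_l1"); print(r.x,np.degrees(r.x[2]),np.abs(r.fun).mean())
x,y,th=r.x
s=manip.get_state(); g=np.array([x-25*np.cos(th),y-25*np.sin(th)])/1000; print("grasp",g,"now",s["ee_pos"])
d=g-s["ee_pos"][:2]; a=2*np.arctan2(s["orientation"][1],s["orientation"][0])
print("tool shift mm",1000*d@[np.cos(a),np.sin(a)],1000*d@[np.sin(a),-np.cos(a)],"turn",a-th)
```

```text
0.008
[ 4.43986302e+02 -2.56257091e+02  3.96432076e-01] 22.713884796697577 1.8095175684673188
grasp [ 0.42092519 -0.26591033] now [ 0.18279751 -0.59769003  0.23932896]
tool shift mm 324.7382340928842 -247.6441736051884 turn -0.09967519422848736
```

>>> apply_moves:
  commands:
    - [50,-38,0,-0.02]
    - [97,-74,0,-0.05]
    - [145,-110,0,-0.1]
    - [193,-147,0,-0.1]
    - [240,-183,0,-0.1]
  jaw: 0.65
  newtons: 60

```text
t: 1.82
ee_pos: [0.3586, -0.3513, 0.2395]
orientation: [0.98, 0.197, -0.001, 0.0]
contact_force: [1.1, -0.5, 0.7]
grip_width: 0.0558
grasp_force: 0.0
```

>>> apply_moves:
  commands:
    - [49,-28,0,0]
    - [87,-55,20,0]
    - [87,-55,70,0]
    - [87,-55,120,0]
    - [87,-55,150,0]

```text
t: 2.45
ee_pos: [0.4175, -0.2676, 0.0874]
orientation: [0.98, 0.197, -0.0, -0.001]
contact_force: [1.6, -0.6, 0.3]
grip_width: 0.0552
grasp_force: 0.0
```

>>> apply_moves:
  commands:
    - [4,-1,35,0]
    - [4,-1,60,0]
    - [4,-1,74,0]
    - [4,-1,77,0]
    - [4,-1,77,0]

```text
t: 3.08
ee_pos: [0.4213, -0.2659, 0.0128]
orientation: [0.98, 0.197, 0.0, 0.0]
contact_force: [0.7, -0.3, 0.7]
grip_width: 0.0557
grasp_force: 0.0
```

Run:
```python
from h import *
im,d=manip.capture("scene"); cv2.imwrite("pics/s2.png",cv2.resize(im[130:300,280:480],(800,600)[:2],interpolation=cv2.INTER_CUBIC)[:, :, ::-1])
s=manip.get_state(); print(s["ee_pos"],s["contact_force"])
```

```text
[ 0.42137165 -0.26595286  0.01303117] [ 0.18820589 -0.18495147  0.68900605]
```

View pics/s2.png

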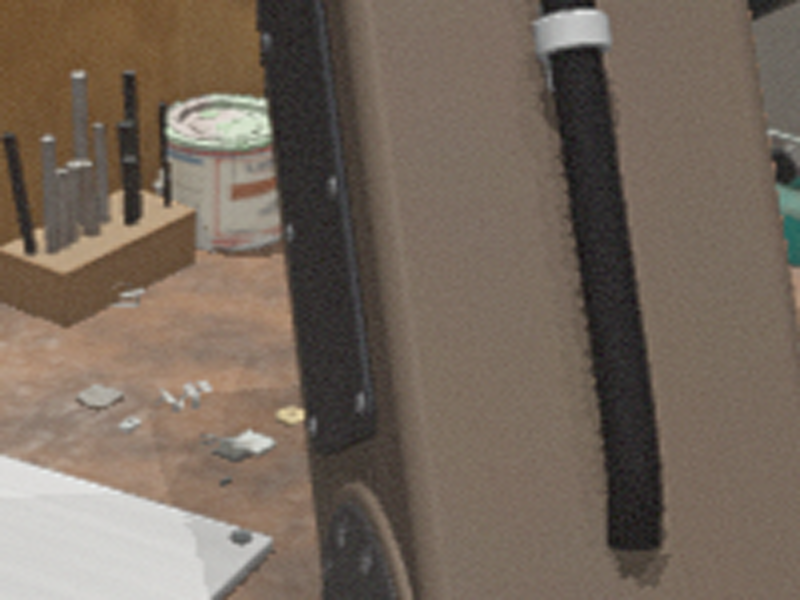

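The arm hides the rod in the scene camera (only the gauge corner shows, at about 240, 540 in the crop). I'll lower 2 mm and close.

>>> apply_moves:
  commands:
    - [0,0,2,0]
    - [0,0,2,0]
    - [0,0,2,0]
    - [0,0,2,0]
    - [0,0,2,0]
  jaw: 0
  newtons: 60

```text
t: 3.75
ee_pos: [0.4213, -0.2658, 0.0109]
orientation: [0.98, 0.197, 0.0, 0.0]
contact_force: [-1.4, 0.9, 7.0]
grip_width: 0.0181
grasp_force: 58.7
```

>>> apply_moves:
  commands:
    - [0,0,-10,0]
    - [0,0,-25,0]
    - [0,0,-50,0]
    - [0,0,-70,0]
    - [0,0,-70,0]

```text
t: 4.38
ee_pos: [0.4216, -0.2661, 0.0821]
orientation: [0.98, 0.197, 0.001, 0.001]
contact_force: [0.4, -0.2, -0.1]
grip_width: 0.018
grasp_force: 58.7
```

Run:
```python
from h import *
im,d=manip.capture("top"); cv2.imwrite("pics/t3.png",cv2.resize(im[110:330,270:470],(720,792*72//72)[:1]+(600,),interpolation=cv2.INTER_CUBIC)[:, :, ::-1])
W=pts("top",d)
for o in manip.outline_of("conrod","top")[:2]:
    w=W[o["mask"]]; w=w[~np.isnan(w[:,0])]; print(o["conf"],len(w),np.round(np.percentile(w,[5,50,95],axis=0),3))
    # height along x
    for x in np.arange(.38,.56,.02):
        q=w[abs(w[:,0]-x)<.01]; 
        if len(q)>5: print(round(x,2),np.round(np.median(q,0),4),len(q))
s=manip.get_state(); print(s["ee_pos"],s["contact_force"],s["moment"])
```

```text
0.82 265 [[ 0.469 -0.257  0.018]
 [ 0.498 -0.229  0.087]
 [ 0.514 -0.21   0.091]]
0.46 [ 0.468  -0.2294  0.0869] 20
0.48 [ 0.4781 -0.2172  0.0877] 69
0.5 [ 0.5017 -0.2397  0.0869] 125
0.52 [ 0.5125 -0.2361  0.088 ] 51
[ 0.42099572 -0.26564544  0.08041838] [-0.4605588  -0.23321709 -0.63131655] [-0.04814217  0.03762719 -0.03611296]
```

View pics/t3.png

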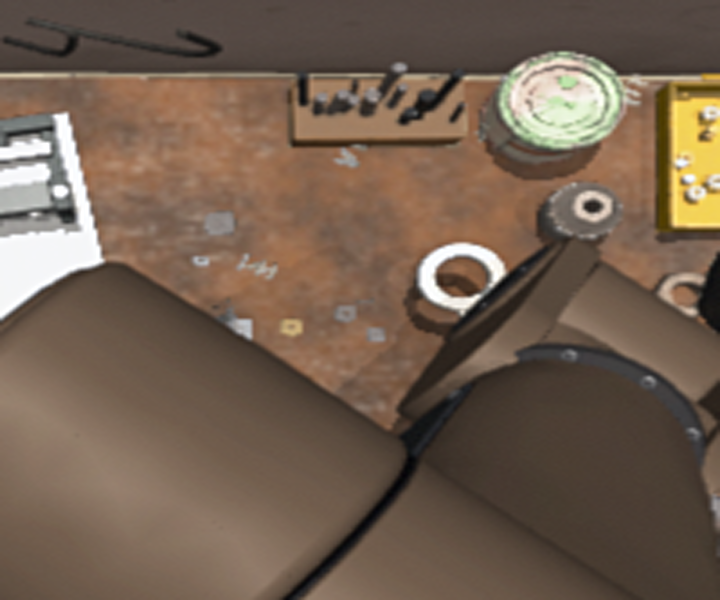

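Run:
```python
from h import *
cam="top"; c=manip.get_calibration(cam);T=np.array(c["cam_to_world"])
def proj(u,v,z):
    r=T[:3,:3]@np.array([(u-c["cx"])/c["fx"],(v-c["cy"])/c["fy"],1]); return T[:3,3]+r*(z-T[2,3])/r[2]
b=proj(398.1,211.6,.088)[:2]; s=manip.get_state(); e=s["ee_pos"][:2]
a=2*np.arctan2(s["orientation"][1],s["orientation"][0]); d=np.array([np.cos(a),np.sin(a)]); n=np.array([-d[1],d[0]])
print("big eye",b,"rel along,left mm",1000*(b-e)@d,1000*(b-e)@n,"a",a)
o=np.array([.5144,.0683]);yw=np.radians(10.65);D=np.array([np.cos(yw),np.sin(yw)]);N=np.array([-D[1],D[0]])
t=o+D*-.088+N*.035; q=t-e
print("target",t,np.hypot(*t),"tool",1000*q@d,-1000*q@n,"turn",a-yw)
```

```text
big eye [ 0.48963958 -0.23397655] rel along,left mm 75.54945764150509 2.6791483614572402 a 0.39680555273724705
target [0.42144753 0.08643391] 0.4302195284608579 tool 136.4862479023567 -324.54826029692117 turn 0.21092798739985094
```

>>> apply_moves:
  commands:
    - [0,0,-25,0]
    - [35,-40,-30,0.05]
    - [70,-85,-30,0.12]
    - [95,-125,-30,0.211]
    - [104,-147,-30,0.211]

```text
t: 5.1
ee_pos: [0.46, -0.0877, 0.1095]
orientation: [0.996, 0.093, -0.001, -0.0]
contact_force: [0.3, -0.8, -1.8]
grip_width: 0.0183
grasp_force: 58.9
```

```bash
cat > rel.py <<'E'
from h import *
import sys
o=np.array([.5144,.0683]);yw=np.radians(10.65);D=np.array([np.cos(yw),np.sin(yw)]);N=np.array([-D[1],D[0]])
s=manip.get_state(); e=s["ee_pos"][:2]; a=2*np.arctan2(s["orientation"][1],s["orientation"][0])
print("TCP gauge",1000*(e-o)@D,1000*(e-o)@N,"z",s["ee_pos"][2],"yaw err",a-yw,"F gauge",s["contact_force"][:2]@D,s["contact_force"][:2]@N,s["contact_force"][2],"grip",s["grip_width"])
E
python3 rel.py
```

```text
TCP gauge -82.31483775646835 -143.27551749417574 z 0.10948200082665752 yaw err 0.0005539565404831803 F gauge 0.11375103711196528 -0.8663280323610897 -1.8376585012560342 grip 0.018342483716697285
```

>>> apply_moves:
  commands:
    - [0,-50,0,0]
    - [-2,-105,0,0]
    - [-4,-155,0,0]
    - [-6,-178,0,0]
    - [-6,-178,0,0]

```text
t: 5.72
ee_pos: [0.4207, 0.085, 0.1097]
orientation: [0.996, 0.094, -0.001, 0.0]
contact_force: [0.1, -0.4, -1.5]
grip_width: 0.0182
grasp_force: 58.9
```

```bash
python3 rel.py
python3 - <<'E'
from h import *
for cam in ["scene"]:
    im,d=manip.capture(cam); cv2.imwrite("pics/s4.png",cv2.resize(im[180:340,140:380],(800,533),interpolation=cv2.INTER_CUBIC)[:,:,::-1])
im,d=manip.capture("top"); cv2.imwrite("pics/t4.png",cv2.resize(im[130:300,180:340],(560,595),interpolation=cv2.INTER_CUBIC)[:,:,::-1])
E
```

```text
TCP gauge -89.02055236711153 33.7254514918816 z 0.10968961596025109 yaw err 0.0026437246584720686 F gauge 0.015324708406869263 -0.38664638725351114 -1.5151630545650252 grip 0.01819880999869692
```

View pics/s4.png

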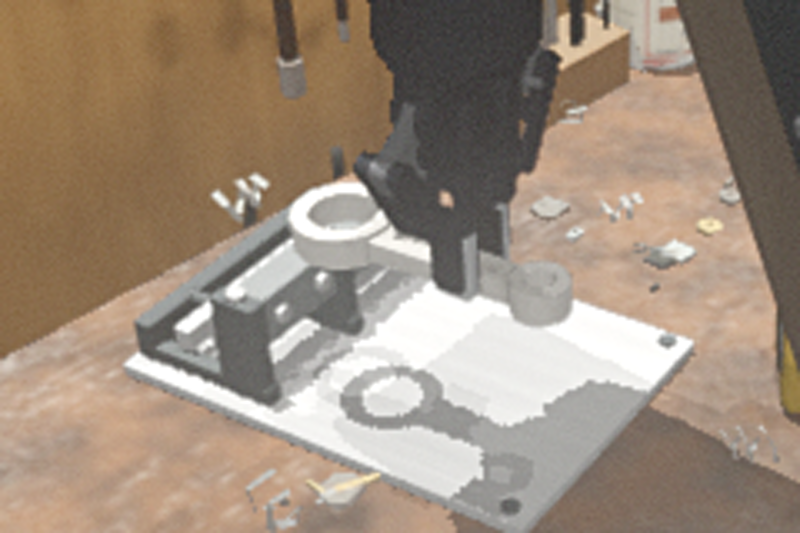

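View pics/t4.png

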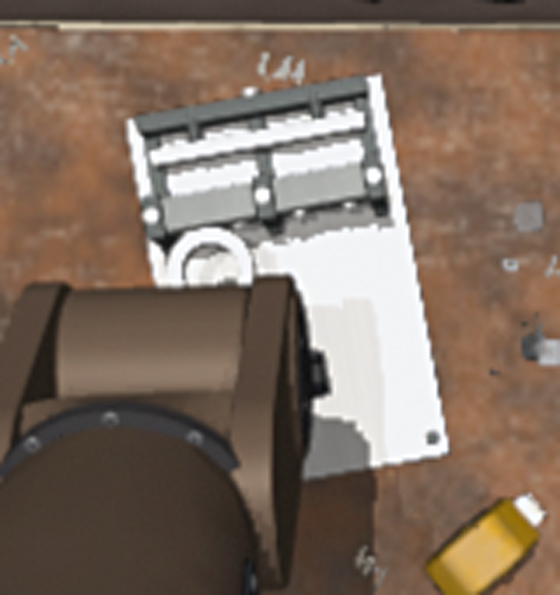

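Run:
```python
from h import *
exec(open("rel.py").read())
im,d=manip.capture("top")
c=manip.get_calibration("top");T=np.array(c["cam_to_world"])
def proj(u,v,z):
    r=T[:3,:3]@np.array([(u-c["cx"])/c["fx"],(v-c["cy"])/c["fy"],1]); return T[:3,3]+r*(z-T[2,3])/r[2]
W=pts("top",d); G=(W[...,:2]-o)@np.stack([D,N],1)*1000
m=(abs(W[...,2]-.1165)<.008)&(abs(G[...,1]-35)<45)&(G[...,0]<30)&(G[...,0]>-45)&(im.min(2)>150)
cs,_=cv2.findContours(m.astype(np.uint8),cv2.RETR_EXTERNAL,cv2.CHAIN_APPROX_NONE); ct=max(cs,key=cv2.contourArea)[:,0]
P=np.array([(proj(u,v,.1168)[:2]-o)@np.stack([D,N],1)*1000 for u,v in ct]); P=P[P[:,0]>-20]
from scipy.optimize import least_squares
r=least_squares(lambda p:np.hypot(P[:,0]-p[0],P[:,1]-p[1])-p[2],[-12,35,26],loss="soft_l1"); print("eye gauge",r.x,len(P),np.median(W[m][:,2]))
for n,(u,v) in {"postL":(151,215),"mid":(262,195),"R":(373,175)}.items():
    print(n,np.round((proj(180+u/3.5,130+v/3.5,.074)[:2]-o)@np.stack([D,N],1)*1000,1))
```

```text
TCP gauge -88.49602933995612 32.23126079514718 z 0.1098694074900901 yaw err 0.0003975491504862594 F gauge 0.1828382150610647 -0.06664297261001187 -1.4496008441800465 grip 0.017915110669561914
eye gauge [-9.89800508 34.24159966 21.53014372] 72 0.11596543995713637
postL [31.7 69.9]
mid [31.6  0.1]
R [ 31.5 -69.8]
```

>>> apply_moves:
  commands:
    - [-2,-1,30,0]
    - [-2,-1,60,0]
    - [-2,-1,80,0]
    - [-2,-1,86,0]
    - [-2,-1,86,0]

```text
t: 6.5
ee_pos: [0.4194, 0.084, 0.0242]
orientation: [0.996, 0.092, -0.0, 0.0]
contact_force: [0.5, -0.1, -1.2]
grip_width: 0.0187
grasp_force: 59.0
```

```bash
python3 rel.py
```

```text
TCP gauge -90.42335742178128 32.97421050038348 z 0.02424392269036514 yaw err -0.0010314538126655892 F gauge 0.43501097134723593 -0.16189691056023553 -1.2109394748363553 grip 0.018689256019563217
```

>>> apply_moves:
  commands:
    - [0,-1,2,0]
    - [0,-1,4,0]
    - [0,-1,5,0]
    - [0,-1,5,0]

```text
t: 7.0
ee_pos: [0.4191, 0.0855, 0.0193]
orientation: [0.996, 0.093, 0.0, 0.0]
contact_force: [0.2, 0.9, -0.5]
grip_width: 0.0185
grasp_force: 59.0
```

```bash
python3 rel.py
```

```text
TCP gauge -90.46327727120975 34.54341903296668 z 0.019342646912282067 yaw err 1.632001233053959e-05 F gauge 0.38494693191295154 0.8473065480289312 -0.5402781072263673 grip 0.018477811797321077
```

>>> apply_moves:
  commands:
    - [0,0,0.7,0]
    - [0,0,0.7,0]

```text
t: 7.25
ee_pos: [0.4191, 0.0855, 0.0189]
orientation: [0.996, 0.093, 0.0, 0.0]
contact_force: [-1.5, 0.0, 6.6]
grip_width: 0.0184
grasp_force: 59.9
```

>>> apply_moves:
  commands:
    - [0,0,0,0]
    - [0,0,0,0]
    - [0,0,0,0]
  jaw: 0.4

```text
t: 7.62
ee_pos: [0.4191, 0.0855, 0.0185]
orientation: [0.996, 0.093, 0.0, 0.0]
contact_force: [-0.3, 0.5, -0.2]
grip_width: 0.0342
grasp_force: 0.0
```

>>> apply_moves:
  commands:
    - [0,0,0,0]
    - [0,0,0,0]
    - [0,0,0,0]
    - [0,0,0,0]
  jaw: 0
  newtons: 40

```text
t: 8.12
ee_pos: [0.4191, 0.0856, 0.0187]
orientation: [0.996, 0.093, 0.0, 0.0]
contact_force: [-1.4, 1.3, 5.7]
grip_width: 0.0189
grasp_force: 39.2
```

```bash
python3 rel.py
```

```text
TCP gauge -90.48128524610195 34.56783154014788 z 0.018695630633292635 yaw err -0.00015331902840071132 F gauge -1.1262405907871398 1.5579811946564213 5.7390092360403555 grip 0.018916224006487913
```

>>> apply_moves:
  commands:
    - [4,0,0,0]
    - [8,0,0,0]
    - [12,0,0,0]
    - [15,0,0,0]
    - [18,0,0,0]

```text
t: 8.75
ee_pos: [0.4358, 0.0887, 0.0187]
orientation: [0.996, 0.093, -0.001, 0.0]
contact_force: [-4.4, -1.7, 8.4]
grip_width: 0.0189
grasp_force: 39.4
```

```bash
python3 rel.py
```

```text
TCP gauge -73.42829470029513 34.61483527527646 z 0.018690605968582595 yaw err 5.2145702533562543e-05 F gauge -4.584382751763368 -0.8265623409505601 8.429885286471796 grip 0.018851811595789313
```

>>> apply_moves:
  commands:
    - [3,0,-0.3,0]
    - [7,0,-0.3,0]
    - [11,0,-0.3,0]
    - [14,0,-0.3,0]
    - [16,0,-0.3,0]

```text
t: 9.38
ee_pos: [0.4527, 0.0918, 0.0188]
orientation: [0.996, 0.093, -0.0, 0.0]
contact_force: [-0.2, -0.7, -0.5]
grip_width: 0.0186
grasp_force: 39.0
```

```bash
python3 rel.py
```

```text
TCP gauge -56.309682277247475 34.52448260932458 z 0.01880660603535718 yaw err 9.968650866915008e-06 F gauge -0.3284642284852298 -0.6122402906150939 -0.5101103207762236 grip 0.018626977861018915
```

>>> apply_moves:
  commands:
    - [3,0,0,0]
    - [6,0,0,0]
    - [9,0,0,0]
    - [12,0,0,0]
    - [14,0,0,0]

```text
t: 10.0
ee_pos: [0.4665, 0.0944, 0.0189]
orientation: [0.996, 0.093, 0.0, 0.0]
contact_force: [-0.6, -0.2, -0.6]
grip_width: 0.0188
grasp_force: 39.0
```

>>> apply_moves:
  commands:
    - [1,0,0,0]
    - [2,0,0,0]
    - [3,0,0,0]

```text
t: 10.38
ee_pos: [0.4692, 0.0949, 0.0189]
orientation: [0.996, 0.093, -0.0, 0.0]
contact_force: [-0.6, -0.3, -0.9]
grip_width: 0.0187
grasp_force: 39.0
```

```bash
python3 rel.py
```

```text
TCP gauge -39.50476532529866 34.5238499440846 z 0.018864838861304335 yaw err -6.535274881133701e-05 F gauge -0.6697870793556383 -0.16691489272023854 -0.8876509936972179 grip 0.01871536372733967
```

>>> apply_moves:
  commands:
    - [1,0,0,0]
    - [2,0,0,0]
    - [3,0,0,0]

```text
t: 10.75
ee_pos: [0.4722, 0.0955, 0.0189]
orientation: [0.996, 0.093, -0.0, 0.0]
contact_force: [-0.1, -0.9, -0.5]
grip_width: 0.019
grasp_force: 39.0
```

>>> apply_moves:
  commands:
    - [1,0,0,0]
    - [2,0,0,0]

```text
t: 11.0
ee_pos: [0.4742, 0.0959, 0.0189]
orientation: [0.996, 0.093, 0.0, 0.0]
contact_force: [-0.3, 0.7, -0.7]
grip_width: 0.0192
grasp_force: 39.0
```

>>> apply_moves:
  commands:
    - [0.5,0,0,0]
    - [1,0,0,0]

```text
t: 11.25
ee_pos: [0.4751, 0.096, 0.0189]
orientation: [0.996, 0.093, 0.0, 0.0]
contact_force: [-0.5, 0.3, -1.2]
grip_width: 0.0187
grasp_force: 39.0
```

>>> apply_moves:
  commands:
    - [0.5,0,0,0]
    - [1,0,0,0]

```text
t: 11.5
ee_pos: [0.4761, 0.0962, 0.0189]
orientation: [0.996, 0.093, 0.0, 0.0]
contact_force: [0.4, -0.5, -1.5]
grip_width: 0.0187
grasp_force: 39.0
```

>>> apply_moves:
  commands:
    - [0.5,0,0,0]
    - [1,0,0,0]

```text
t: 11.75
ee_pos: [0.4771, 0.0964, 0.0189]
orientation: [0.996, 0.093, 0.0, 0.0]
contact_force: [0.1, -0.7, -0.4]
grip_width: 0.0187
grasp_force: 39.0
```

>>> apply_moves:
  commands:
    - [0.4,0,0,0]
    - [0.8,0,0,0]

```text
t: 12.0
ee_pos: [0.4779, 0.0966, 0.0189]
orientation: [0.996, 0.093, 0.0, 0.0]
contact_force: [0.8, -0.3, -1.0]
grip_width: 0.0186
grasp_force: 39.0
```

>>> apply_moves:
  commands:
    - [0.5,0,0,0]
    - [1,0,0,0]

```text
t: 12.25
ee_pos: [0.4782, 0.0967, 0.0188]
orientation: [0.996, 0.093, -0.001, 0.0]
contact_force: [-3.7, -1.5, 0.7]
grip_width: 0.0188
grasp_force: 39.4
```

>>> apply_moves:
  commands:
    - [0.5,0,0,0]
    - [1,0,0,0]

```text
t: 12.5
ee_pos: [0.4783, 0.0968, 0.0187]
orientation: [0.996, 0.093, -0.002, 0.0]
contact_force: [-8.5, -3.5, 3.9]
grip_width: 0.019
grasp_force: 39.8
```

>>> apply_moves:
  commands:
    - [-0.2,0,0,0]
    - [-0.2,0,0,0]
    - [-0.2,0,0,0]
    - [-0.2,0,0,0]
    - [-0.2,0,0,0]

```text
t: 13.12
ee_pos: [0.4783, 0.0967, 0.0187]
orientation: [0.996, 0.093, -0.001, 0.0]
contact_force: [-7.2, -1.5, 2.5]
grip_width: 0.0187
grasp_force: 39.6
```

>>> apply_moves:
  commands:
    - [-1,0,0,0]
    - [-1,0,0,0]

```text
t: 13.38
ee_pos: [0.4782, 0.0967, 0.0188]
orientation: [0.996, 0.093, -0.0, 0.0]
contact_force: [-3.9, -0.5, -0.3]
grip_width: 0.0191
grasp_force: 39.2
```

```bash
python3 rel.py
```

```text
TCP gauge -30.304149488316234 34.56544086747088 z 0.018765520620497946 yaw err -6.75385182323518e-05 F gauge -3.939266067300017 0.26556635039221366 -0.26795633197283253 grip 0.019059447812907904
```

Release and rise straight up, then look.

>>> apply_moves:
  commands:
    - [0,0,0,0]
    - [0,0,0,0]
    - [0,0,0,0]
    - [0,0,0,0]
    - [0,0,0,0]
  jaw: 0.5

```text
t: 14.0
ee_pos: [0.4787, 0.0967, 0.0189]
orientation: [0.996, 0.093, 0.0, 0.0]
contact_force: [-0.8, -0.6, -0.1]
grip_width: 0.0428
grasp_force: 0.0
```

>>> apply_moves:
  commands:
    - [0,0,-20,0]
    - [0,0,-60,0]
    - [0,0,-110,0]
    - [0,0,-160,0]
    - [0,0,-180,0]

```text
t: 14.62
ee_pos: [0.4792, 0.0968, 0.2016]
orientation: [0.996, 0.093, 0.002, 0.0]
contact_force: [0.4, -0.8, 0.0]
grip_width: 0.0428
grasp_force: 0.0
```

>>> apply_moves:
  commands:
    - [0,50,0,0]
    - [0,100,0,0]
    - [0,150,0,0]
    - [0,200,0,0]
    - [0,220,0,0]

```text
t: 15.25
ee_pos: [0.5194, -0.1217, 0.1988]
orientation: [0.996, 0.092, 0.0, 0.0]
contact_force: [-0.4, 0.2, -0.6]
grip_width: 0.0428
grasp_force: 0.0
```

Run:
```python
exec(open("rel.py").read())
for k in range(1):
    im,d=manip.capture("top"); cv2.imwrite("pics/t5.png",cv2.resize(im[130:300,180:340],(560,595),interpolation=cv2.INTER_CUBIC)[:,:,::-1])
    W=pts("top",d); r=manip.mark_of("rod_nose","top"); print(r[:1])
    for x in manip.outline_of("conrod","top")[:1]:
        w=W[x["mask"]]; w=w[w[:,2]>.015]; g=(w[:,:2]-o)@np.stack([D,N],1)*1000
        for a,b in [(-90,-58),(-50,-35),(-35,-20),(-20,-5),(-5,10)]:
            q=g[(g[:,0]>a)&(g[:,0]<b)]; 
            if len(q): print(a,b,np.round([q[:,1].min(),q[:,1].max(),q[:,1].mean()],1),len(q))
        print("x min",g[:,0].min(),g[:,0].max(),"z",np.percentile(w[:,2],[10,50,90]))
im,d=manip.capture("scene"); cv2.imwrite("pics/s5.png",cv2.resize(im[180:340,140:380],(800,533),interpolation=cv2.INTER_CUBIC)[:,:,::-1])
```

```text
TCP gauge -30.197220604707287 -187.66156277094913 z 0.1987506754417671 yaw err -0.0023319561060760052 F gauge -0.33974209758428997 0.2561652095814491 -0.57377511023649 grip 0.04277356019067788
[{'point': [174.7, 239.2], 'conf': 0.86}]
```

View pics/t5.png

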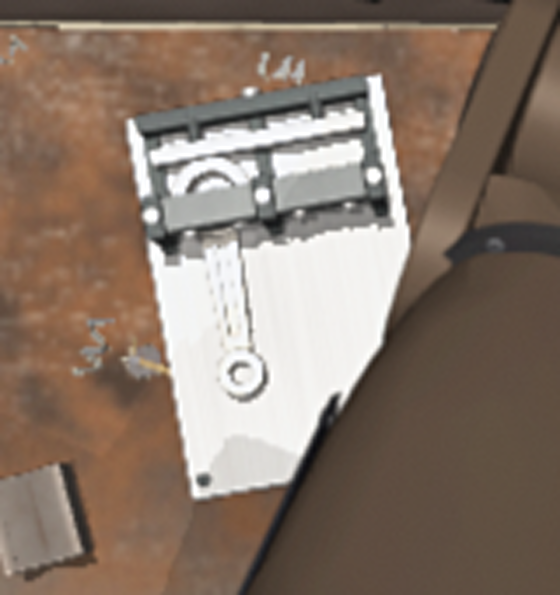

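View pics/s5.png

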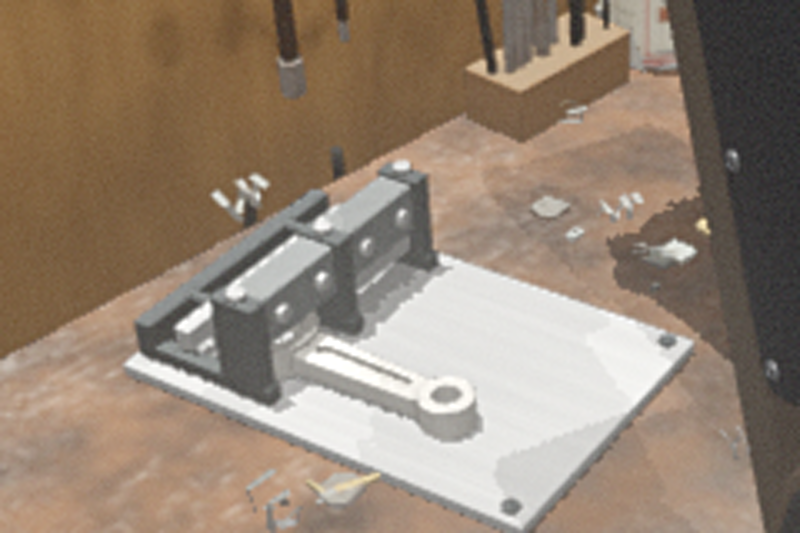

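```bash
python3 -c "
from station import manip
print(manip.finish_job())"
```

```text
the job is handed in; nothing more can be done
None
```

The connecting rod lies flat and straight in the left lane. I pressed it against the end stop with about 9 N for roughly half a second, released it with the arm clear, and handed the job in at about 15 s. The right lane wasn't tried because its blade looked too low for the rod. I never moved the arm near the other parts.

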